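# Stamp the maker's mark and the fineness mark on a bracelet strip

## Task

Take the mallet from its rest and stamp the silver strip in the marking jig: knock the red sprung punch down with the mallet in a short, brisk, not violent blow (well under half a metre per second), and let the mallet hold it bearing on the strip with about 12 N, beyond the spring, for half a second; then do the same with the blue one. Strike with the mallet only, leave the yellow punch and the other things on the bench alone, keep the strip in its groove, and finally lay the mallet back in its rest, head standing on the plate and handle in the saddle.

Things in the scene. Friction and masses are not known exactly. Their poses are not given: they have to be found in the camera images.
- jig: green cast base of the marking jig, 90 x 270 x 20 mm, fixed, with a steel anvil (top 30 mm above the bench) along its y; origin on the bench under the anvil's middle, x away from the robot. Three punch towers stand on it, 80 mm apart along y, in any order, each with a dark steel post on the +x side and a guide whose top is 105 mm above the bench
- strip: silver bracelet strip, 24 x 200 x 6 mm, lying loose in the anvil's groove along the jig's y, under all three punches; origin at the centre of its underside
- mallet: mallet: white nylon head, an upright cylinder 44 mm across, 76 mm high, with a brass band; level wooden handle 22 mm wide, 24 mm high, its axis 38 mm above the lower face, along -x to 190 mm from the head's axis. Origin: centre of the lower striking face, z up the head. About 0.3 kg, centre of mass 30 mm from the head's axis towards the handle
- rest: dark wooden mallet rest, fixed: a plate 8 mm thick, on which the head stands over the origin (on the bench), and 150 mm along -x a saddle 24 mm long: seat 34 mm above the bench, between flared cheeks (28 mm apart below, 40 mm above) reaching 56 mm above the bench. The mallet lies in it with the same axes, its origin 8 mm above the rest's
- red_top (a point): centre of the top face of the red punch head, 150 mm above the bench when up; moves with the punch
- red_punch: steel punch with a red round head (34 mm across, 16 mm high) on a 16 mm stem, sliding straight down up to 20 mm in its guide. Origin on its axis, 150 mm below the head's top. A spring holds it up: 4 N at the top, 0.25 N more per mm. The punches are reground to different lengths: the tip meets the strip after 5 to 17 mm of travel, to be found by feel
- blue_top (a point): centre of the top face of the blue punch head, 150 mm above the bench when up; moves with the punch
- blue_punch: steel punch with a blue round head (34 mm across, 16 mm high) on a 16 mm stem, sliding straight down up to 20 mm in its guide. Origin on its axis, 150 mm below the head's top. A spring holds it up: 4 N at the top, 0.25 N more per mm. The punches are reground to different lengths: the tip meets the strip after 5 to 17 mm of travel, to be found by feel
- yellow_top (a point): centre of the top face of the yellow punch head, 150 mm above the bench when up; moves with the punch
- yellow_punch: steel punch with a yellow round head (34 mm across, 16 mm high) on a 16 mm stem, sliding straight down up to 20 mm in its guide. Origin on its axis, 150 mm below the head's top. A spring holds it up: 4 N at the top, 0.25 N more per mm. The punches are reground to different lengths: the tip meets the strip after 5 to 17 mm of travel, to be found by feel
- pliers: blue-handled pliers lying on the bench, 140 mm long, bystander; origin below the middle
- doming_block: brass doming block, 60 mm cube, bystander; origin at the centre of its underside
- bowl: steel bowl, 100 mm across, 50 mm high, bystander; origin at the centre of its underside
- jar: amber jar, 64 mm across, 85 mm high, bystander; origin at the centre of its underside
- file: small tool with a wooden handle, 200 mm long, lying on the bench, bystander; origin below its middle
- spare0: spare brass strip 24 x 200 x 6 mm in the red tray, bystander; origin at the centre of its underside
- spare1: the other spare brass strip in the red tray, bystander
Mind the look-alikes: they are no part of the job. What is shaped like the rest but purple is not meant.

How it is judged (in metres and radians):
On the way, in this order (a step that is already met when the one before it is completed fails the run):
1. the red punch is knocked down by the mallet (over 0.04 m/s, more than 1.5 mm down) (linear speed of red_punch above 0.04 m/s and height (world z) of red_top below 0.1485 m and contact force between mallet and red_punch above 1 N).
2. under the mallet, the red punch bears on the strip with 6 to 18 N for 0.4 s (contact force between red_punch and strip between 6 and 18 N and contact force between mallet and red_punch above 5 N), for 0.4 s.
3. the blue punch is knocked down by the mallet (over 0.04 m/s, more than 1.5 mm down) (linear speed of blue_punch above 0.04 m/s and height (world z) of blue_top below 0.1485 m and contact force between mallet and blue_punch above 1 N).
4. under the mallet, the blue punch bears on the strip with 6 to 18 N for 0.4 s (contact force between blue_punch and strip between 6 and 18 N and contact force between mallet and blue_punch above 5 N), for 0.4 s.
At the end, for the whole second after the job is handed in: the mallet lies still in its rest (within 15 mm along, 12 mm across, 4 mm in height, upright within 0.08 rad, handle along the rest within 0.12 rad), all three punches are up (within 2 mm), the strip is flat in its groove (within 6 mm across, 8 mm along) (height (world z) of each of red_top, blue_top, yellow_top above 0.148 m and x of mallet in the frame of rest between -0.015 and 0.015 m and y of mallet in the frame of rest between -0.012 and 0.012 m and z of mallet in the frame of rest below 0.012 m and angle between mallet's own z axis and vertical below 0.08 rad and angle between the x axis of mallet and the x axis of rest, either way round below 0.12 rad and linear speed of mallet below 0.02 m/s and x of strip in the frame of jig between -0.006 and 0.006 m and y of strip in the frame of jig between -0.008 and 0.008 m and z of strip in the frame of jig below 0.032 m); the robot touches nothing.
It fails at once if the red or blue punch is driven violently, faster than 0.5 m/s, by the mallet ((linear speed of red_punch above 0.5 m/s and contact force between mallet and red_punch above 1 N) or (linear speed of blue_punch above 0.5 m/s and contact force between mallet and blue_punch above 1 N)).
It fails at once if the yellow punch is pushed down more than 3 mm (height (world z) of yellow_top below 0.147 m).
It fails at once if the arm or gripper itself pushes on a punch (contact force between any of the arm, the fingers and red_punch above 1 N or contact force between any of the arm, the fingers and blue_punch above 1 N or contact force between any of the arm, the fingers and yellow_punch above 1 N).
It fails at once if a bystander is moved more than 20 mm (distance of any of pliers, doming_block, bowl, jar, file, spare0, spare1 from where it was at the start of the episode above 0.02 m).
It also fails if it takes over 53 s, if anything falls off the work surface, if the arm or the gripper's body presses on something with over 40 N, if the wrist force passes 120 N, or if a joint passes its speed limit or range.

## Robot

A 6-joint arm with a two-finger parallel gripper is mounted at the origin on the work surface. World frame = base frame: x ahead of the robot, y to its left, z up, the work surface at z = 0. Lengths are in mm, angles in rad, forces in N, time in s.
With the tool pointing down it reaches from about 275 to 1000 mm from the base axis. Payload 8.4 kg.
Tool frame: the origin (TCP) lies at the very end of the fingers, on their centre line; the grasp point (between the pads) lies 19 mm behind it; z points along the fingers, y is the direction in which the jaws open and shut (so a half turn about z gives the same grasp; the last joint's range is limited). The gripper opens to 85 mm and grips with 20 to 120 N. Pads are 22 mm wide; open, the fingers measure 114 mm over their backs; the gripper's body (76 mm by 85 mm) begins 54 mm behind the grasp point. The pads swing forward as they close: fully open they stand 13 mm farther back than shut.
Start: joints at [1.257, 0.353, 1.633, -0, 1.155, -0.002], TCP at [191.731, 594.867, 231.281] pointing down, gripper open.
Joint ranges: [-2.63, 2.63], [-0.92, 2.1], [0.06, 2.66], [-1.3, 4.44], [0, 2.69], [-3.02, 3.02]. Speed limits (rad/s): [2.22, 2.22, 2.79, 3.14, 3.14, 3.14].

## Interface

Orientations are given as [roll, pitch, yaw] about the fixed x, y, z axes, in that order (R = Rz(yaw) Ry(pitch) Rx(roll)).
In Python, from rig import sense, grab_frame, get_calibration, sign_off, boxes_of, trace gives the robot as it stands.
- The arm moves only by the tool servo_tool, never from a script. Its argument "rows" is a list of rows, each a list of 3 entries, a list of its own where there are three numbers: the finger opening in mm, from 0 to 85.4, then the shift along the tool's x, y, z in mm, then the turn, a rotation vector about the tool's x, y, z in degrees. A call has 1 to 8 rows; each row shifts and turns the commanded pose from where the row before left it, along the tool's axes as they then stand; what a row does not reach is not made up. A row lasts 1/8 s, in which the tool goes at most 62.5 mm and 10.7 degrees, less where a joint would pass 70% of its speed; a pose out of reach is approached as far as the arm can. A call is refused whole if a number of a shift passes 62.5 or a number of a turn 10.7, either way. A call with a gripper value outside its range is refused whole. The fingers move at their own pace and stop on an object; "force" is the grip in N (left out, the last holds). Time passes only in rows, so rows that do not move let the fingers close. It gives the time, the measured TCP pose, the force and the opening at its end, in the units of the state.
- sense(): the state, without advancing time (a new reading comes with each control period).
- grab_frame(name): name is "side" or "top" or "wrist"; returns the picture (420x560x3 uint8, blue, green, red); there is no depth.
- get_calibration(name): a dict with "intrinsics" (3x3 intrinsics, pixels), "k1" (the pictures are not rectified: a ray, as slopes to the right and down, at radius r is drawn at 1 + k1 r^2 times it, then the intrinsics apply), "world_to_cam" (4x4, takes a point from world to camera coordinates). Camera axes: x right, y down, z forward; pixel columns grow to the right and rows downward; lengths in mm; the calibration is good to about 2 mm. A picture is of the moment at which its call begins: read the wrist's pose just before it. get_calibration takes no time and is no camera call; for the wrist camera it gives the pose at the moment of the call.
- sign_off(): hands the job in, once; it reports no verdict.
Trained networks look in the newest picture that a camera, given by its name, has taken for a name from the list of things; names that differ only in an ending like _2 or _b are one class to them, and where a whole thing is asked for, a point or a joint stands for the part that bears it (a point fixed in the world has none). Each returns a list of dicts, best first, with "conf" (0 to 1); they miss things now and then, are a little off and sometimes report something else, mostly with a low value. They report only what shows in the picture. A call takes as long as a camera call. They do not tell look-alikes from the thing itself.
- boxes_of(camera, thing): "centre" ([x, y, z] in mm, in the coordinates of the camera as it stood for that picture, good to about 4 mm: the middle of the surface that is visible of it).
- trace(camera, thing): "mask" (420x560 bool, what is visible of it).
The state is a dict: "clock": time; "qpos": joint angles; "qvel": joint speeds; "joint_efforts": joint torques, N m; "eef_pos": TCP position; "tcp_rot": TCP orientation; "contact_force": force on the tool from outside, world axes, zero at the start; "wrist_torque": the same for the moment, N m; "opening": opening from 0.0 (shut) to 1.0 (fully open).
Only numpy, scipy, OpenCV 4.12 (cv2) and the standard library are available. Lean on these libraries where they do the work, as an engineer would, in place of code of your own. Each camera call takes 0.05 s, during which the arm holds its last target. There are 200 camera calls.

## Working session

There is one attempt and no reset: what is moved stays moved. The work goes in short steps, Python scripts to look and compute and a tool call to move; the robot and the scene stay as the last step left them, time stands still between calls to the robot, and variables do not carry over. Pictures are saved under pics/ and viewed, about 8 in all and at most 12, crops included, and the job is handed in when it is done.

Besides the shell and the picture viewer there is one more tool, called after "Request:" as a command line: name --argument value ..., lists and objects as JSON in quotes. servo_tool: Moves the arm, as the interface text tells. Its arguments: {"type":"object","properties":{"rows":{"type":"array","items":{"type":"array"}},"force":{"type":"number"}},"required":["rows"]}

```bash
mkdir -p pics
cat > h.py <<'E'
import numpy as np, cv2
from rig import *
def w(cam,c):
    M=np.array(get_calibration(cam)["world_to_cam"]); return (np.linalg.inv(M)@np.r_[c,1])[:3]
def find(cam,names):
    for n in names:
        print(cam,n,[(round(d["conf"],2),w(cam,d["centre"]).round(0).tolist()) for d in boxes_of(cam,n)[:3]])
def proj(cam,P):
    c=get_calibration(cam);M=np.array(c["world_to_cam"]);K=np.array(c["intrinsics"])
    p=M@np.r_[P,1];x,y=p[:2]/p[2];s=1+c["k1"]*(x*x+y*y);return (K@[x*s,y*s,1])[:2]
def onplane(cam,uv,z):
    c=get_calibration(cam);M=np.linalg.inv(np.array(c["world_to_cam"]));K=np.array(c["intrinsics"])
    d=np.linalg.inv(K)@[uv[0],uv[1],1];r=d[:2].copy();q=r.copy()
    for _ in range(20): q=r/(1+c["k1"]*(q@q))
    v=M[:3,:3]@np.r_[q,1];o=M[:3,3];return o+v*(z-o[2])/v[2]
E
python3 - <<'E'
from h import *
a=grab_frame("top");b=grab_frame("side")
cv2.imwrite("pics/top.png",a);cv2.imwrite("pics/side.png",b)
find("top",["mallet","rest","jig","strip","red_top","blue_top","yellow_top"])
find("side",["mallet","rest","red_top","blue_top"])
print(sense())
E
```

```text
top mallet [(0.57, [458.0, -344.0, 59.0]), (0.17, [568.0, 94.0, 151.0])]
top rest [(0.96, [168.0, -323.0, 6.0]), (0.88, [426.0, -342.0, 9.0]), (0.65, [357.0, -111.0, 4.0])]
top jig [(0.58, [559.0, 83.0, 15.0])]
top strip [(0.79, [572.0, 75.0, 40.0]), (0.55, [615.0, 491.0, 9.0]), (0.15, [556.0, 491.0, 11.0])]
top red_top [(0.53, [565.0, 19.0, 150.0])]
top blue_top [(0.54, [579.0, 174.0, 144.0])]
top yellow_top [(0.49, [571.0, 96.0, 148.0])]
side mallet [(0.78, [457.0, -352.0, 57.0]), (0.34, [572.0, 8.0, 149.0])]
side rest [(0.83, [164.0, -336.0, 4.0]), (0.71, [427.0, -379.0, 8.0])]
side red_top []
side blue_top [(0.55, [585.0, 168.0, 148.0])]
{'clock': 0.65, 'qpos': array([ 1.25661913e+00,  3.52974232e-01,  1.63338436e+00, -1.20455726e-06,
        1.15518318e+00, -2.39255337e-03]), 'qvel': array([ 2.00936878e-03,  4.87617163e-04,  1.01808030e-03,  1.76372121e-05,
       -1.67824002e-03,  6.75687865e-04]), 'joint_efforts': array([ 3.82250691e-04, -6.04949713e+01, -3.42355299e+01,  1.02058184e-04,
        1.32479177e-03, -3.57023339e-05]), 'eef_pos': array([191.7253797 , 594.88664981, 231.30377485]), 'tcp_rot': array([3.14154178e+00, 1.22376832e-06, 2.82980849e+00]), 'contact_force': array([ 0.22408848, -0.85370922,  0.17014811]), 'wrist_torque': array([-0.00821283, -0.05155127,  0.0230205 ]), 'opening': 1.0004352495214848}
```

View pics/top.png

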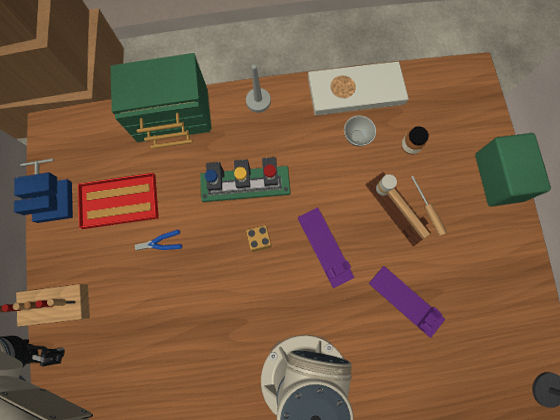

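View pics/side.png

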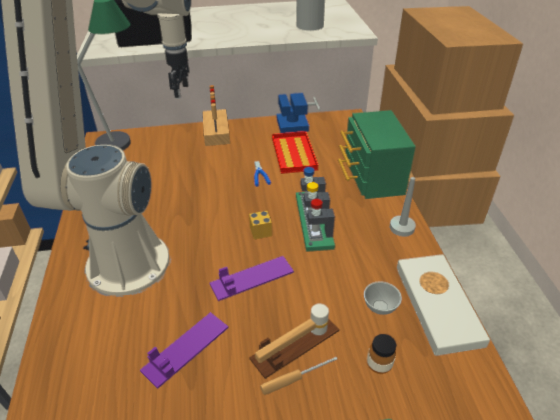

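The top view shows the mallet lying in the dark rest: head at about (387,183), handle end at (427,240), with the file just to its right. The jig is at (245,182), with punches blue, yellow, red from left to right. The purple rests at (325,247) and (407,300) are decoys. The side view agrees.

Run:
```python
from h import *
a=grab_frame("top")
for d in trace("top","mallet")[:2]:
    m=d["mask"].astype(np.uint8);ys,xs=np.nonzero(m)
    print(d["conf"],len(xs),cv2.minAreaRect(np.c_[xs,ys].astype(np.float32)))
m=trace("top","mallet")[0]["mask"];np.save("m.npy",m)
# handle: wooden pixels in mask (low blue), head: white
hsv=cv2.cvtColor(a,cv2.COLOR_BGR2HSV)
ww=m&(hsv[...,1]<70)&(hsv[...,2]>130); hd=m&(hsv[...,1]>90)
def c(k): ys,xs=np.nonzero(k);return xs.mean(),ys.mean(),len(xs)
print("white",c(ww),onplane("top",c(ww)[:2],80),"wood",c(hd))
ys,xs=np.nonzero(hd);P=np.array([onplane("top",(x,y),58)[:2] for x,y in zip(xs,ys)])
mu=P.mean(0);u,s,v=np.linalg.svd(P-mu);print("handle ctr",mu,"dir",v[0],np.arctan2(v[0][1],v[0][0]),"ext",((P-mu)@v[0]).min(),((P-mu)@v[0]).max())
for n in ["red_top","blue_top","yellow_top"]:
  for cam in ["top"]:
    for d in trace(cam,n)[:1]:
        ys,xs=np.nonzero(d["mask"]);print(n,d["conf"],len(xs),xs.mean(),ys.mean(),onplane(cam,(xs.mean(),ys.mean()),148))
cr=cv2.resize(a[150:260,170:460],None,fx=2.7,fy=2.7,interpolation=cv2.INTER_CUBIC);cv2.imwrite("pics/crop1.png",cr)
```

```text
0.94 852 ((406.25, 205.25), (72.83198547363281, 24.0416259765625), 45.0)
white (np.float64(387.515), np.float64(182.14), 200) [ 510.3747041  -313.83544269   80.        ] wood (np.float64(406.3315789473684), np.float64(211.29298245614035), 570)
handle ctr [ 422.67827461 -357.89238304] dir [-0.8733783  -0.48704245] -2.6328924488447916 ext -117.48305073333906 91.94175423310223
red_top 0.7 94 269.468085106383 170.29787234042553 [570.32619847  17.33895293 148.        ]
blue_top 0.44 121 210.50413223140495 176.63636363636363 [575.62391795 176.91283628 148.        ]
yellow_top 0.5 124 240.09677419354838 173.53225806451613 [572.67839302  96.80463685 148.        ]
```

View pics/crop1.png

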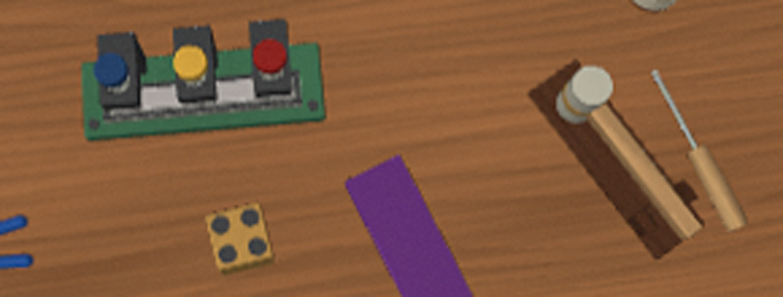

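Run:
```python
from h import *
h=onplane("top",(389.3,181.9),84);e=onplane("top",(426.3,235.2),50)
e1=onplane("top",(418.5,237.5),58);print(h,e,np.hypot(*(e-h)[:2]),np.arctan2(*(h-e)[1::-1]))
x=(h-e)[:2];x/=np.hypot(*x);print("grasp",h[:2]-50*x)
print(get_calibration("wrist")["world_to_cam"], get_calibration("top")["world_to_cam"])
```

```text
[ 509.32700827 -317.83059641   84.        ] [ 346.25271913 -404.35805216   50.        ] 184.6082998600915 0.48782802232869266
grasp [ 465.15936    -341.26601503]
[[ 3.07521680e-01  9.51541072e-01 -6.65576419e-05 -6.25203283e+02]
 [ 9.00840793e-01 -2.91113695e-01  3.22084899e-01 -4.14649311e+01]
 [ 3.06457634e-01 -9.91080471e-02 -9.46710787e-01  3.80651359e+02]
 [ 0.00000000e+00  0.00000000e+00  0.00000000e+00  1.00000000e+00]] [[-1.41488560e-01 -9.89932964e-01 -3.70314110e-03  6.36753375e+01]
 [-9.68412688e-01  1.39186661e-01 -2.06891128e-01  4.60363965e+02]
 [ 2.05323776e-01 -2.56865591e-02 -9.78356963e-01  1.07762915e+03]
 [ 0.00000000e+00  0.00000000e+00  0.00000000e+00  1.00000000e+00]]
```

```bash
cat > plan.py <<'E'
import sys
from h import *
# usage: plan.py x y z yaw nrows
def main(x,y,z,yaw,n):
    s=sense();p=np.array(s["eef_pos"]);y0=s["tcp_rot"][2]
    d=(np.array([x,y,z])-p)/n;dy=((yaw-y0+np.pi)%(2*np.pi)-np.pi)/n
    print("from",p.round(1),round(y0,4),"rot",np.round(s["tcp_rot"],4))
    for i in range(n):
        a=y0+i*dy;print([round(float(v),1) for v in (d@[np.cos(a),np.sin(a),0],d@[np.sin(a),-np.cos(a),0],-d[2])],[0,0,round(float(-np.degrees(dy)),2)])
main(*map(float,sys.argv[1:5]),int(sys.argv[5]))
E
python3 plan.py 465 -341 190 0.5 17
```

```text
from [191.7 594.9 231.3] 2.8299 rot [3.1416 0.     2.8299]
[-32.2, -47.5, 2.4] [0, 0, 7.85]
[-38.4, -42.6, 2.4] [0, 0, 7.85]
[-43.8, -37.0, 2.4] [0, 0, 7.85]
[-48.5, -30.6, 2.4] [0, 0, 7.85]
[-52.2, -23.7, 2.4] [0, 0, 7.85]
[-55.0, -16.4, 2.4] [0, 0, 7.85]
[-56.7, -8.7, 2.4] [0, 0, 7.85]
[-57.3, -0.9, 2.4] [0, 0, 7.85]
[-56.9, 6.9, 2.4] [0, 0, 7.85]
[-55.4, 14.7, 2.4] [0, 0, 7.85]
[-52.9, 22.1, 2.4] [0, 0, 7.85]
[-49.4, 29.1, 2.4] [0, 0, 7.85]
[-45.0, 35.6, 2.4] [0, 0, 7.85]
[-39.7, 41.4, 2.4] [0, 0, 7.85]
[-33.7, 46.4, 2.4] [0, 0, 7.85]
[-27.0, 50.6, 2.4] [0, 0, 7.85]
[-19.8, 53.8, 2.4] [0, 0, 7.85]
```

Request:
servo_tool --rows '[[50,[-32,-47.5,2.4],[0,0,7.85]],[50,[-38,-42.6,2.4],[0,0,7.85]],[50,[-44,-37,2.4],[0,0,7.85]],[50,[-48.5,-30.6,2.4],[0,0,7.85]],[50,[-52,-23.7,2.4],[0,0,7.85]],[50,[-55,-16.4,2.4],[0,0,7.85]],[50,[-56.7,-8.7,2.4],[0,0,7.85]],[50,[-57.3,-1,2.4],[0,0,7.85]]]' --force 40

```text
clock: 1.95
eef_pos: [320.2, 153.2, 212.4]
tcp_rot: [3.14, -0.0, 1.73]
contact_force: [1.5, -0.3, 0.6]
opening: 0.583
```

Request:
servo_tool --rows '[[50,[-57,7,2.4],[0,0,7.85]],[50,[-55.4,14.7,2.4],[0,0,7.85]],[50,[-53,22,2.4],[0,0,7.85]],[50,[-49.4,29,2.4],[0,0,7.85]],[50,[-45,35.6,2.4],[0,0,7.85]],[50,[-39.7,41.4,2.4],[0,0,7.85]],[50,[-33.7,46.4,2.4],[0,0,7.85]],[50,[-20,33,2.4],[0,0,7.85]]]'

```text
clock: 2.95
eef_pos: [441.7, -270.9, 192.9]
tcp_rot: [3.141, -0.0, 0.632]
contact_force: [0.0, 0.1, -0.7]
opening: 0.585
```

```bash
python3 plan.py 465 -341 190 0.5 2
```

```text
from [ 441.7 -270.9  192.9] 0.6318 rot [ 3.1407e+00 -3.0000e-04  6.3180e-01]
[-11.3, 35.2, 1.4] [0, 0, 3.78]
[-9.0, 35.8, 1.4] [0, 0, 3.78]
```

Request:
servo_tool --rows '[[50,[-11,35,1.5],[0,0,3.8]],[50,[-9,35,1.5],[0,0,3.8]],[50,[0,0,0],[0,0,0]]]'

```text
clock: 3.32
eef_pos: [465.1, -339.3, 189.7]
tcp_rot: [3.141, -0.0, 0.503]
contact_force: [-0.4, -0.3, -0.3]
opening: 0.584
```

Run:
```python
from h import *
s=sense();print(s["eef_pos"],s["tcp_rot"])
a=grab_frame("wrist");find("wrist",["mallet","rest"])
for x,y,z in [(465,-341,46),(509,-318,84)]: print(proj("wrist",[x,y,z]))
for d in trace("wrist","mallet")[:2]:
    print(d["conf"],d["mask"].sum())
np.save("mw.npy",trace("wrist","mallet")[0]["mask"])
cv2.imwrite("pics/w1.png",a)
```

```text
[ 465.0518071  -339.25571105  189.67866468] [ 3.14073527e+00 -1.73066250e-04  5.02843302e-01]
wrist mallet [(0.71, [473.0, -341.0, 57.0])]
wrist rest [(0.94, [375.0, -114.0, 8.0]), (0.93, [238.0, -283.0, 6.0]), (0.77, [452.0, -343.0, 10.0])]
[282.74523353 194.37416409]
[285.06287309 150.77276853]
0.87 5156
```

View pics/w1.png

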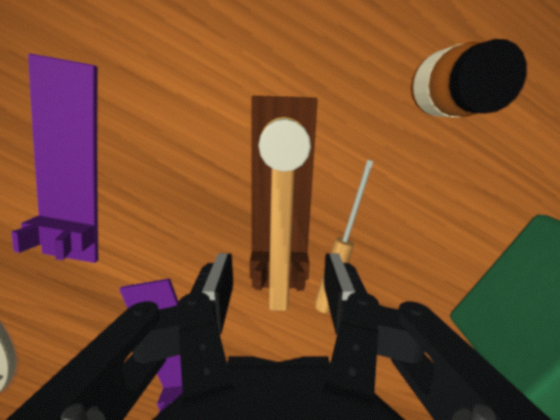

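The wrist view shows the mallet head top at (284,145), with the handle centreline running from (283,175) to (278,308). The saddle is at (278,270) and the file handle is at (335,280).

```bash
python3 - <<'E'
from h import *
h=onplane("wrist",(284.5,145),84);e=onplane("wrist",(278.5,303),58);k=onplane("wrist",(282.7,180),58)
print(h,k,e,np.hypot(*(h-e)[:2]))
for p in (h,k): print(np.arctan2(*(p-e)[1::-1]))
# rest plate: corners far end (252,97),(317,98); near bottom (251,250)?
A=onplane("wrist",(252,97),8);B=onplane("wrist",(317,98),8);print("plate far",A,B,np.hypot(*(A-B)[:2]))
x=(h-e)[:2];x/=np.hypot(*x);yw=np.arctan2(x[1],x[0])
g=h[:2]-50*x;print("grasp",g,yw)
for q in [(340,240),(322,305),(370,163)]:
    f=onplane("wrist",q,12)[:2]-h[:2];print("file rel",f@x,f@[-x[1],x[0]])
E
python3 plan.py 465 -341 110 0.495 2
```

```text
[ 513.1674767  -315.07121016   84.        ] [ 480.76934337 -331.91880423   58.        ] [ 354.77930441 -397.06627859   58.        ] 178.35359365112586
0.4776947445647762
0.47722147014364535
plate far [ 532.87586023 -266.76644194    8.        ] [ 565.0307048  -326.86259132    8.        ] 68.15776698520264
grasp [ 468.7646225  -338.05787018] 0.4776947445647762
file rel -120.10346575537899 -72.96048670674774
file rel -214.93502083778637 -58.49972812765013
file rel -25.513437151665812 -97.36705959341167
from [ 464.2 -336.3  189.9] 0.5061 rot [-3.1411e+00  1.0000e-04  5.0610e-01]
[-0.8, 2.3, 40.0] [0, 0, 0.32]
[-0.8, 2.3, 40.0] [0, 0, 0.32]
```

```bash
python3 plan.py 469 -338 100 0.478 2;python3 plan.py 469 -338 28 0.478 4
```

```text
from [ 464.2 -336.3  189.9] 0.5061 rot [-3.1411e+00  1.0000e-04  5.0610e-01]
[1.7, 1.9, 45.0] [0, 0, 0.81]
[1.7, 1.9, 45.0] [0, 0, 0.81]
from [ 464.2 -336.3  189.9] 0.5061 rot [-3.1411e+00  1.0000e-04  5.0610e-01]
[0.9, 1.0, 40.5] [0, 0, 0.4]
[0.9, 1.0, 40.5] [0, 0, 0.4]
[0.9, 1.0, 40.5] [0, 0, 0.4]
[0.9, 0.9, 40.5] [0, 0, 0.4]
```

Request:
servo_tool --rows '[[50,[1.7,2,45],[0,0,0.8]],[50,[1.7,2,40],[0,0,0.8]],[50,[0,0,0],[0,0,0]]]'

```text
clock: 3.95
eef_pos: [467.6, -337.1, 102.7]
tcp_rot: [-3.137, 0.002, 0.478]
contact_force: [0.6, -0.2, 0.2]
opening: 0.585
```

```bash
python3 - <<'E'
from h import *
a=grab_frame("wrist");print(sense()["eef_pos"],sense()["tcp_rot"]);cv2.imwrite("pics/w2.png",a)
for t in (0,50,100): print(t,proj("wrist",[513.2-t*.888,-315.1-t*.46,58]))
E
python3 plan.py 469 -338 28 0.478 3
```

```text
[ 468.77108302 -338.09741492  104.60231881] [-3.13941775e+00  1.06714807e-03  4.78293326e-01]
0 [278.52947324 160.87542946]
50 [278.52589623 231.43125233]
100 [278.52152156 291.53987794]
from [ 468.8 -338.1  104.6] 0.4783 rot [-3.1394e+00  1.1000e-03  4.7830e-01]
[0.1, 0.0, 25.5] [0, 0, 0.01]
[0.1, 0.0, 25.5] [0, 0, 0.01]
[0.1, 0.0, 25.5] [0, 0, 0.01]
```

View pics/w2.png

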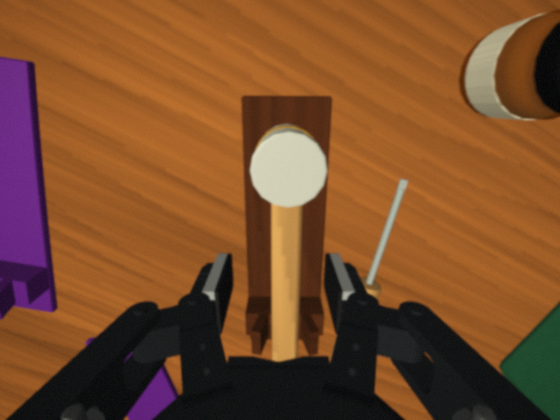

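Run:
```python
from h import *
h=onplane("wrist",(289,168),84);k=onplane("wrist",(286,225),58);e=onplane("wrist",(284.5,350),58)
print(h,k,e,np.arctan2(*(k-e)[1::-1]),np.arctan2(*(h-e)[1::-1]))
x=(h-e)[:2];x/=np.hypot(*x);print(h[:2]-50*x)
A=onplane("wrist",(243,97),8);B=onplane("wrist",(331,97),8);print((A+B)/2,np.arctan2(*(A-B)[:2]*[-1,1]))
```

```text
[ 516.38215945 -320.13190879   84.        ] [ 475.56696134 -340.49228259   58.        ] [ 375.65028003 -391.95667094   58.        ] 0.4756331963984493 0.4719059542194496
[ 471.84698501 -342.86114629]
[ 552.48177592 -302.10346177    8.        ] 0.47815520529967226
```

Request:
servo_tool --rows '[[50,[0.8,5.4,25],[0,0,0]],[50,[0,0,27],[0,0,0]],[50,[0,0,26],[0,0,0]],[50,[0,0,0],[0,0,0]],[20,[0,0,0],[0,0,0]],[20,[0,0,0],[0,0,0]],[15,[0,0,0],[0,0,0]],[15,[0,0,0],[0,0,0]]]' --force 110

```text
clock: 5.0
eef_pos: [473.5, -344.0, 29.1]
tcp_rot: [3.14, -0.001, 0.477]
contact_force: [-0.7, 1.5, 9.6]
opening: 0.239
```

Request:
servo_tool --rows '[[15,[0,0,0],[0,0,0]],[15,[0,0,0],[0,0,0]],[15,[0,0,-10],[0,0,0]],[15,[0,0,-20],[0,0,0]],[15,[0,0,-30],[0,0,0]],[15,[0,0,0],[0,0,0]]]'

```text
clock: 5.75
eef_pos: [474.2, -344.8, 89.7]
tcp_rot: [3.137, -0.002, 0.477]
contact_force: [-0.8, -1.5, -2.3]
opening: 0.241
```

Run:
```python
from h import *
s=sense();a=grab_frame("wrist");print(s["eef_pos"],s["tcp_rot"],s["contact_force"],s["wrist_torque"],s["opening"]);cv2.imwrite("pics/w3.png",a)
```

```text
[ 474.16250741 -344.77889899   89.70043081] [ 3.13686624e+00 -2.25995354e-03  4.77209571e-01] [-0.83760062 -1.49042619 -2.2792317 ] [-0.03977088 -0.01518199 -0.0161005 ] 0.24054536682635622
```

View pics/w3.png

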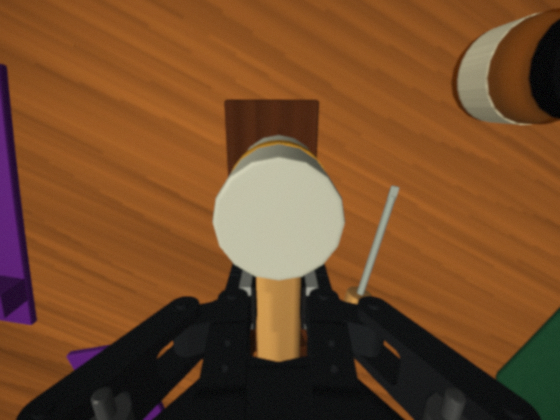

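The mallet is held, with the head top at (279,217) and the rest plate empty beyond it. Next I compute the head offset in the tool frame and plan the transfer.

```bash
python3 - <<'E'
from h import *
s=sense();p=np.array(s["eef_pos"]);y=s["tcp_rot"][2]
h=onplane("wrist",(279,217),144.6);d=h-p
print("head in tool x,y:",d@[np.cos(y),np.sin(y),0],d@[np.sin(y),-np.cos(y),0])
E
python3 plan.py 474 -345 230 0.477 3;python3 plan.py 500 17 230 0.0 8
```

```text
head in tool x,y: 50.15084535886375 -0.06138128735825746
from [ 473.3 -344.1   88.2] 0.4772 rot [ 3.139e+00 -1.200e-03  4.772e-01]
[0.1, 0.4, -47.3] [0, 0, 0.0]
[0.1, 0.4, -47.3] [0, 0, 0.0]
[0.1, 0.4, -47.3] [0, 0, 0.0]
from [ 473.3 -344.1   88.2] 0.4772 rot [ 3.139e+00 -1.200e-03  4.772e-01]
[23.7, -38.6, -17.7] [0, 0, 3.42]
[21.4, -39.9, -17.7] [0, 0, 3.42]
[18.9, -41.1, -17.7] [0, 0, 3.42]
[16.5, -42.2, -17.7] [0, 0, 3.42]
[13.9, -43.1, -17.7] [0, 0, 3.42]
[11.3, -43.8, -17.7] [0, 0, 3.42]
[8.7, -44.4, -17.7] [0, 0, 3.42]
[6.0, -44.9, -17.7] [0, 0, 3.42]
```

Request:
servo_tool --rows '[[15,[0,0,-45],[0,0,0]],[15,[0,0,-45],[0,0,0]],[15,[0,0,-45],[0,0,0]],[15,[20,-39,-6],[0,0,3.4]],[15,[19,-40,0],[0,0,3.4]],[15,[17,-41,0],[0,0,3.4]],[15,[14,-42,0],[0,0,3.4]],[15,[11,-43,0],[0,0,3.4]]]'

```text
clock: 6.8
eef_pos: [475.8, -121.0, 226.7]
tcp_rot: [-3.141, 0.002, 0.178]
contact_force: [0.8, 0.9, -3.3]
opening: 0.244
```

Request:
servo_tool --rows '[[15,[5,-44,0],[0,0,3.4]],[15,[2,-44,0],[0,0,3.4]],[15,[0,-40,0],[0,0,3.4]],[15,[0,-20,0],[0,0,0]],[15,[0,0,0],[0,0,0]]]'

```text
clock: 7.42
eef_pos: [467.1, 26.6, 226.9]
tcp_rot: [3.142, 0.002, 0.005]
contact_force: [-0.0, -0.5, -4.0]
opening: 0.237
```

Run:
```python
from h import *
s=sense();a=grab_frame("wrist");print(s["eef_pos"],s["tcp_rot"],s["contact_force"],s["wrist_torque"]);cv2.imwrite("pics/w4.png",a)
for n in ["red_top","yellow_top","blue_top"]:
    for d in trace("wrist",n)[:1]:
        ys,xs=np.nonzero(d["mask"]);print(n,d["conf"],len(xs),xs.mean(),ys.mean(),onplane("wrist",(xs.mean(),ys.mean()),148))
```

```text
[467.0795534   26.61136553 226.91151133] [3.14158049e+00 1.62374545e-03 4.73288635e-03] [-0.00606789 -0.4533351  -4.00734196] [-0.00152766  0.02396436 -0.01032688]
red_top 0.56 1892 293.74101479915436 72.83985200845666 [573.49988425  14.82126152 148.        ]
yellow_top 0.82 2084 180.83205374280232 66.19385796545106 [578.12638848  93.21664046 148.        ]
blue_top 0.82 2285 70.2691466083151 61.05995623632385 [582.77578865 171.24121805 148.        ]
```

View pics/w4.png

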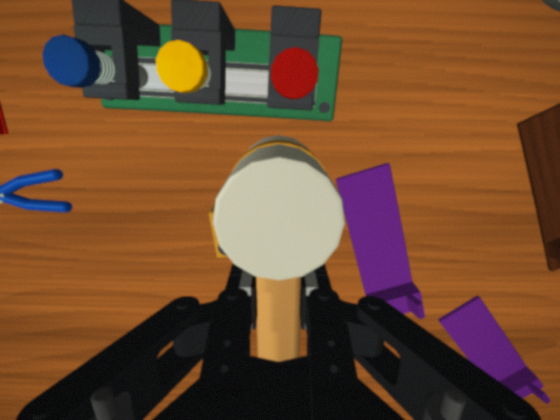

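The wrist view shows red at (294,73), yellow at (181,66) and blue at (71,61). The mallet head is at (279,217). I move above red and feel for contact.

Request:
servo_tool --rows '[[15,[28,5,0],[0,0,0]],[15,[27,5.5,15],[0,0,0]],[15,[0,0,20],[0,0,0]],[15,[0,0,10],[0,0,0]],[15,[0,0,0],[0,0,0]]]' --force 120

```text
clock: 8.25
eef_pos: [522.0, 14.7, 182.2]
tcp_rot: [3.141, 0.002, 0.002]
contact_force: [-0.1, 0.2, -3.4]
opening: 0.238
```

Request:
servo_tool --rows '[[15,[0,0,1.5],[0,0,0]],[15,[0,0,1.5],[0,0,0]],[15,[0,0,0],[0,0,0]]]'

```text
clock: 8.62
eef_pos: [522.9, 15.3, 180.2]
tcp_rot: [3.142, -0.001, 0.002]
contact_force: [-0.5, 0.5, -3.1]
opening: 0.233
```

Run:
```python
from h import *
s=sense();print(s["eef_pos"],s["tcp_rot"],s["contact_force"],s["wrist_torque"])
a=grab_frame("side");find("side",["mallet","red_top"]);cv2.imwrite("pics/s2.png",cv2.resize(a[120:300,220:440],None,fx=3,fy=3,interpolation=cv2.INTER_CUBIC))
```

```text
[522.89753307  15.25626625 180.22984985] [ 3.14158880e+00 -5.96589109e-04  2.49338983e-03] [-0.50882496  0.50043092 -3.12618282] [ 0.03092983  0.0821938  -0.02739227]
side mallet [(0.7, [507.0, 1.0, 203.0])]
side red_top [(0.36, [570.0, 4.0, 143.0])]
```

View pics/s2.png

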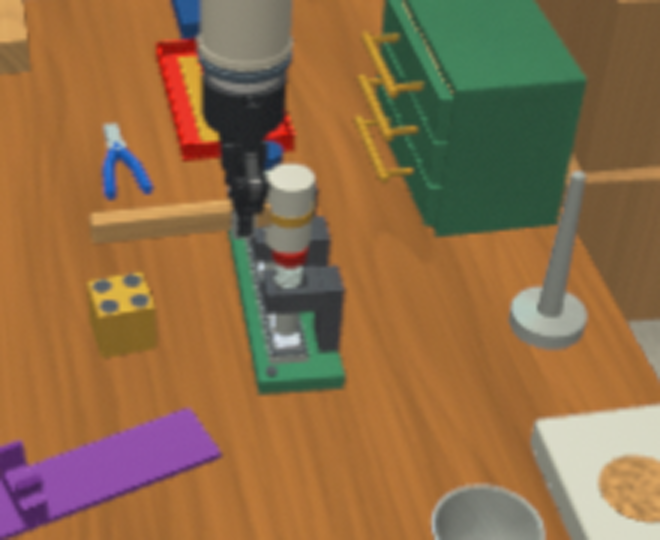

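The side view shows the mallet head squarely above the red punch head, with a small gap. I lower it slowly.

Request:
servo_tool --rows '[[15,[0,0,2],[0,0,0]],[15,[0,0,2],[0,0,0]],[15,[0,0,0],[0,0,0]]]'

```text
clock: 9.15
eef_pos: [522.6, 15.2, 175.6]
tcp_rot: [3.142, 0.001, 0.002]
contact_force: [0.0, 0.1, -3.5]
opening: 0.237
```

Request:
servo_tool --rows '[[15,[0,0,2],[0,0,0]],[15,[0,0,0],[0,0,0]]]'

```text
clock: 9.4
eef_pos: [522.7, 15.2, 173.7]
tcp_rot: [3.142, 0.0, 0.002]
contact_force: [-0.1, -0.8, -3.3]
opening: 0.238
```

Request:
servo_tool --rows '[[15,[0,0,2],[0,0,0]],[15,[0,0,0],[0,0,0]]]'

```text
clock: 9.65
eef_pos: [522.7, 15.2, 171.7]
tcp_rot: [3.142, 0.0, 0.002]
contact_force: [-0.5, 0.5, -2.2]
opening: 0.236
```

Request:
servo_tool --rows '[[15,[0,0,1],[0,0,0]],[15,[0,0,0],[0,0,0]]]'

```text
clock: 9.9
eef_pos: [522.8, 15.2, 171.0]
tcp_rot: [3.142, -0.0, 0.002]
contact_force: [-1.4, 0.3, 0.4]
opening: 0.236
```

Request:
servo_tool --rows '[[15,[0,0,-6],[0,0,0]],[15,[0,0,0],[0,0,0]],[15,[0,0,10.5],[0,0,0]],[15,[0,0,0],[0,0,0]]]'

```text
clock: 10.4
eef_pos: [523.0, 15.2, 165.9]
tcp_rot: [3.142, -0.0, 0.002]
contact_force: [-0.2, 0.7, 1.3]
opening: 0.236
```

Request:
servo_tool --rows '[[15,[0,0,1],[0,0,0]],[15,[0,0,0],[0,0,0]]]'

```text
clock: 10.65
eef_pos: [523.0, 15.2, 165.5]
tcp_rot: [-3.142, -0.0, 0.002]
contact_force: [1.0, 0.7, 0.8]
opening: 0.234
```

Request:
servo_tool --rows '[[15,[0,0,1],[0,0,0]],[15,[0,0,0],[0,0,0]]]'

```text
clock: 10.9
eef_pos: [523.0, 15.2, 164.5]
tcp_rot: [3.142, -0.0, 0.002]
contact_force: [1.9, 0.5, 1.3]
opening: 0.236
```

Request:
servo_tool --rows '[[15,[0,0,1],[0,0,0]],[15,[0,0,0],[0,0,0]]]'

```text
clock: 11.15
eef_pos: [522.9, 15.2, 164.0]
tcp_rot: [-3.142, -0.0, 0.002]
contact_force: [-2.5, 0.9, 8.0]
opening: 0.234
```

Request:
servo_tool --rows '[[15,[0,0,1],[0,0,0]],[15,[0,0,0],[0,0,0]]]'

```text
clock: 11.4
eef_pos: [522.9, 15.2, 163.7]
tcp_rot: [-3.142, -0.0, 0.002]
contact_force: [-5.6, 0.4, 16.9]
opening: 0.241
```

Request:
servo_tool --rows '[[15,[0,0,1],[0,0,0]],[15,[0,0,0],[0,0,0]]]'

```text
clock: 11.65
eef_pos: [522.8, 15.2, 163.6]
tcp_rot: [-3.142, -0.001, 0.002]
contact_force: [-10.4, -0.9, 25.1]
opening: 0.235
```

Request:
servo_tool --rows '[[15,[0,0,-1.2],[0,0,0]],[15,[0,0,0],[0,0,0]],[15,[0,0,0],[0,0,0]]]'

```text
clock: 12.02
eef_pos: [522.9, 15.2, 163.8]
tcp_rot: [-3.142, -0.001, 0.002]
contact_force: [-4.1, -0.2, 14.5]
opening: 0.236
```

```bash
python3 -c "
from h import *
for i in range(3):
  s=sense();print(s['clock'],s['eef_pos'],s['contact_force'],s['wrist_torque'])"
```

```text
12.025 [522.87111431  15.21410772 163.77354149] [-4.10805421 -0.16021681 14.54315518] [-0.01874925  0.32621466  0.02547251]
12.025 [522.87111431  15.21410772 163.77354149] [-4.10805421 -0.16021681 14.54315518] [-0.01874925  0.32621466  0.02547251]
12.025 [522.87111431  15.21410772 163.77354149] [-4.10805421 -0.16021681 14.54315518] [-0.01874925  0.32621466  0.02547251]
```

Strip force is now about 12 N (14.5 + 3.3 − 5.8). I hold it there.

Request:
servo_tool --rows '[[15,[0,0,0],[0,0,0]],[15,[0,0,0],[0,0,0]],[15,[0,0,0],[0,0,0]],[15,[0,0,0],[0,0,0]],[15,[0,0,0],[0,0,0]]]'

```text
clock: 12.65
eef_pos: [522.9, 15.2, 163.8]
tcp_rot: [-3.142, -0.001, 0.002]
contact_force: [-4.7, -0.7, 14.7]
opening: 0.241
```

Request:
servo_tool --rows '[[15,[0,0,-3],[0,0,0]],[15,[0,0,-8],[0,0,0]],[15,[0,0,-20],[0,0,0]],[15,[0,0,-10],[0,0,0]],[15,[0,0,0],[0,0,0]]]'

```text
clock: 13.28
eef_pos: [522.8, 15.2, 203.9]
tcp_rot: [3.142, -0.0, 0.002]
contact_force: [0.5, -0.2, -2.8]
opening: 0.237
```

```bash
python3 - <<'E'
from h import *
s=sense();print(s["eef_pos"],s["tcp_rot"],s["contact_force"],s["wrist_torque"])
a=grab_frame("wrist");cv2.imwrite("pics/w5.png",a)
for n in ["red_top","yellow_top","blue_top"]:
    for d in trace("wrist",n)[:1]:
        ys,xs=np.nonzero(d["mask"]);print(n,d["conf"],len(xs),xs.mean(),ys.mean(),onplane("wrist",(xs.mean(),ys.mean()),148))
E
python3 plan.py 530 173.5 203 0.0 4
```

```text
[522.83178234  15.18289977 203.89271043] [ 3.14157516e+00 -4.51331770e-04  2.38812755e-03] [ 0.48366005 -0.15691765 -2.79621174] [ 0.0081483   0.01668331 -0.00185407]
red_top 0.62 68 276.0 134.5441176470588 [588.2182925   16.95516717 148.        ]
yellow_top 0.69 2134 162.1813495782568 150.21180880974694 [577.92677852  93.79112398 148.        ]
blue_top 0.75 2390 49.63514644351464 144.39665271966527 [582.35107624 171.02053818 148.        ]
from [522.2  15.2 202.8] 0.0024 rot [3.1415e+00 1.4000e-03 2.4000e-03]
[2.0, -39.6, -0.0] [0, 0, 0.03]
[2.0, -39.6, -0.0] [0, 0, 0.03]
[2.0, -39.6, -0.0] [0, 0, 0.03]
[2.0, -39.6, -0.0] [0, 0, 0.03]
```

View pics/w5.png

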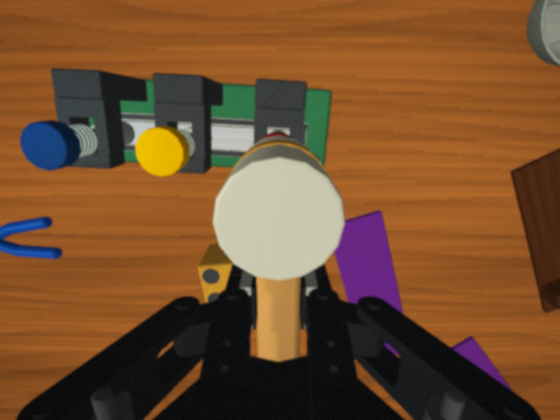

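The wrist view shows red up again behind the head. Yellow is at (162,150) and blue at (50,144). I move over to blue, clearing yellow by about 30 mm.

Request:
servo_tool --rows '[[15,[2,-40,0],[0,0,0]],[15,[2,-40,0],[0,0,0]],[15,[2,-40,0],[0,0,0]],[15,[2,-38,0],[0,0,0]],[15,[0,0,15],[0,0,0]],[15,[0,0,10],[0,0,0]],[15,[0,0,0],[0,0,0]]]'

```text
clock: 14.35
eef_pos: [529.4, 172.0, 177.1]
tcp_rot: [3.14, 0.003, 0.002]
contact_force: [-0.4, 0.4, -3.7]
opening: 0.236
```

Run:
```python
from h import *
s=sense();print(s["eef_pos"],s["tcp_rot"],s["contact_force"],s["wrist_torque"])
a=grab_frame("side");cv2.imwrite("pics/s3.png",cv2.resize(a[100:280,220:440],None,fx=3,fy=3,interpolation=cv2.INTER_CUBIC))
```

```text
[529.37735086 171.98109404 177.07861165] [3.14044489e+00 2.90938098e-03 1.52234052e-03] [-0.37768444  0.41573064 -3.68994594] [0.04086149 0.08150408 0.07323269]
```

View pics/s3.png

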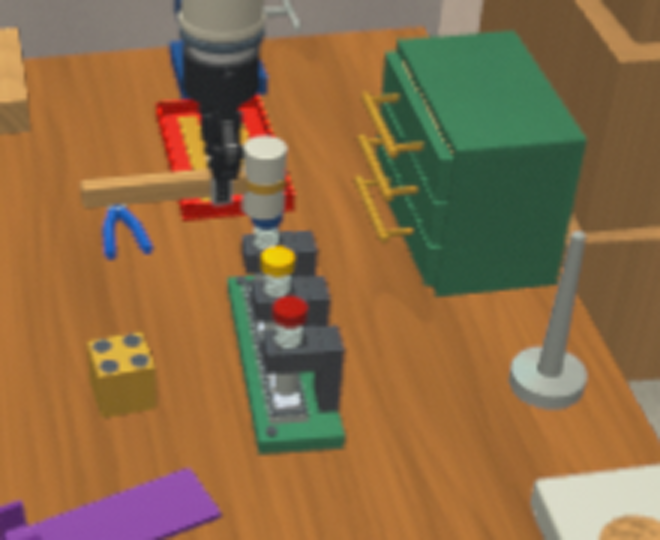

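The mallet is above blue; red and yellow are up. I feel for blue.

Request:
servo_tool --rows '[[15,[0,0,2],[0,0,0]],[15,[0,0,2],[0,0,0]],[15,[0,0,0],[0,0,0]],[15,[0,0,0],[0,0,0]]]'

```text
clock: 14.9
eef_pos: [530.4, 173.2, 174.7]
tcp_rot: [-3.142, -0.0, 0.002]
contact_force: [0.1, 0.3, -3.4]
opening: 0.239
```

Request:
servo_tool --rows '[[15,[0,0,1.5],[0,0,0]],[15,[0,0,0],[0,0,0]]]'

```text
clock: 15.15
eef_pos: [530.3, 173.2, 173.0]
tcp_rot: [3.142, 0.0, 0.002]
contact_force: [-0.4, -0.1, -3.1]
opening: 0.234
```

Request:
servo_tool --rows '[[15,[0,0,1],[0,0,0]],[15,[0,0,0],[0,0,0]]]'

```text
clock: 15.4
eef_pos: [530.4, 173.2, 172.0]
tcp_rot: [3.142, 0.0, 0.002]
contact_force: [0.2, -0.1, -2.9]
opening: 0.237
```

Request:
servo_tool --rows '[[15,[0,0,-5],[0,0,0]],[15,[0,0,0],[0,0,0]],[15,[0,0,10.5],[0,0,0]],[15,[0,0,0],[0,0,0]]]'

```text
clock: 15.9
eef_pos: [530.7, 173.3, 166.1]
tcp_rot: [-3.141, -0.0, 0.002]
contact_force: [0.2, 1.0, 1.4]
opening: 0.235
```

Request:
servo_tool --rows '[[15,[0,0,1],[0,0,0]],[15,[0,0,0],[0,0,0]]]'

```text
clock: 16.15
eef_pos: [530.6, 173.3, 165.7]
tcp_rot: [-3.141, -0.0, 0.002]
contact_force: [0.4, 0.3, 1.8]
opening: 0.234
```

Request:
servo_tool --rows '[[15,[0,0,1],[0,0,0]],[15,[0,0,0],[0,0,0]]]'

```text
clock: 16.4
eef_pos: [530.6, 173.3, 164.7]
tcp_rot: [-3.141, -0.0, 0.002]
contact_force: [1.4, 0.9, 1.7]
opening: 0.236
```

Request:
servo_tool --rows '[[15,[0,0,1],[0,0,0]],[15,[0,0,0],[0,0,0]]]'

```text
clock: 16.65
eef_pos: [530.6, 173.3, 163.6]
tcp_rot: [-3.141, -0.0, 0.002]
contact_force: [2.3, 2.0, 2.3]
opening: 0.236
```

Request:
servo_tool --rows '[[15,[0,0,1],[0,0,0]],[15,[0,0,0],[0,0,0]]]'

```text
clock: 16.9
eef_pos: [530.6, 173.3, 162.6]
tcp_rot: [-3.141, -0.0, 0.002]
contact_force: [1.6, 0.4, 1.6]
opening: 0.234
```

Request:
servo_tool --rows '[[15,[0,0,1],[0,0,0]],[15,[0,0,0],[0,0,0]]]'

```text
clock: 17.15
eef_pos: [530.6, 173.2, 161.6]
tcp_rot: [-3.142, -0.0, 0.002]
contact_force: [2.2, 0.8, 2.2]
opening: 0.237
```

Request:
servo_tool --rows '[[15,[0,0,1],[0,0,0]],[15,[0,0,0],[0,0,0]]]'

```text
clock: 17.4
eef_pos: [530.6, 173.2, 160.6]
tcp_rot: [-3.142, -0.0, 0.002]
contact_force: [1.5, 0.7, 3.3]
opening: 0.237
```

Request:
servo_tool --rows '[[15,[0,0,1],[0,0,0]],[15,[0,0,0],[0,0,0]]]'

```text
clock: 17.65
eef_pos: [530.5, 173.2, 159.6]
tcp_rot: [-3.142, -0.0, 0.002]
contact_force: [2.8, 1.1, 2.7]
opening: 0.237
```

Request:
servo_tool --rows '[[15,[0,0,1],[0,0,0]],[15,[0,0,0],[0,0,0]]]'

```text
clock: 17.9
eef_pos: [530.5, 173.3, 158.6]
tcp_rot: [-3.142, -0.0, 0.002]
contact_force: [2.7, 1.1, 2.8]
opening: 0.235
```

Request:
servo_tool --rows '[[15,[0,0,1],[0,0,0]],[15,[0,0,0],[0,0,0]]]'

```text
clock: 18.15
eef_pos: [530.5, 173.3, 157.6]
tcp_rot: [-3.141, -0.0, 0.002]
contact_force: [2.4, 2.1, 3.4]
opening: 0.24
```

Request:
servo_tool --rows '[[15,[0,0,1],[0,0,0]],[15,[0,0,0],[0,0,0]]]'

```text
clock: 18.4
eef_pos: [530.5, 173.3, 156.6]
tcp_rot: [-3.142, -0.0, 0.002]
contact_force: [2.4, 1.5, 3.1]
opening: 0.24
```

Request:
servo_tool --rows '[[15,[0,0,1],[0,0,0]],[15,[0,0,0],[0,0,0]]]'

```text
clock: 18.65
eef_pos: [530.5, 173.2, 155.9]
tcp_rot: [-3.142, -0.0, 0.002]
contact_force: [1.1, 1.4, 6.4]
opening: 0.237
```

Request:
servo_tool --rows '[[15,[0,0,1],[0,0,0]],[15,[0,0,0],[0,0,0]]]'

```text
clock: 18.9
eef_pos: [530.4, 173.3, 155.7]
tcp_rot: [-3.141, -0.0, 0.002]
contact_force: [-2.7, -0.4, 14.9]
opening: 0.239
```

Request:
servo_tool --rows '[[15,[0,0,0.1],[0,0,0]],[15,[0,0,0],[0,0,0]],[15,[0,0,0],[0,0,0]],[15,[0,0,0],[0,0,0]],[15,[0,0,0],[0,0,0]],[15,[0,0,0],[0,0,0]]]'

```text
clock: 19.65
eef_pos: [530.4, 173.3, 155.7]
tcp_rot: [-3.141, -0.0, 0.002]
contact_force: [-3.4, -0.5, 16.0]
opening: 0.238
```

Request:
servo_tool --rows '[[15,[0,0,-3],[0,0,0]],[15,[0,0,-8],[0,0,0]],[15,[0,0,-20],[0,0,0]],[15,[0,0,-30],[0,0,0]],[15,[0,0,-15],[0,0,0]]]'

```text
clock: 20.27
eef_pos: [529.6, 172.9, 231.0]
tcp_rot: [3.141, 0.002, 0.002]
contact_force: [0.2, -0.1, -3.2]
opening: 0.237
```

```bash
python3 plan.py 473.5 -344 230 0.477 13
```

```text
from [529.6 172.9 231. ] 0.0023 rot [3.141e+00 1.600e-03 2.300e-03]
[-4.4, 39.8, 0.1] [0, 0, -2.09]
[-5.9, 39.6, 0.1] [0, 0, -2.09]
[-7.3, 39.3, 0.1] [0, 0, -2.09]
[-8.7, 39.0, 0.1] [0, 0, -2.09]
[-10.1, 38.7, 0.1] [0, 0, -2.09]
[-11.6, 38.3, 0.1] [0, 0, -2.09]
[-12.9, 37.8, 0.1] [0, 0, -2.09]
[-14.3, 37.3, 0.1] [0, 0, -2.09]
[-15.7, 36.8, 0.1] [0, 0, -2.09]
[-17.0, 36.2, 0.1] [0, 0, -2.09]
[-18.3, 35.6, 0.1] [0, 0, -2.09]
[-19.6, 34.9, 0.1] [0, 0, -2.09]
[-20.9, 34.1, 0.1] [0, 0, -2.09]
```

Strip force held at about 12 N on blue. Now back to the rest.

Request:
servo_tool --rows '[[15,[-4.4,40,0],[0,0,-2.1]],[15,[-6,39.6,0],[0,0,-2.1]],[15,[-7.3,39.3,0],[0,0,-2.1]],[15,[-8.7,39,0],[0,0,-2.1]],[15,[-10,38.7,0],[0,0,-2.1]],[15,[-11.6,38.3,0],[0,0,-2.1]],[15,[-13,37.8,0],[0,0,-2.1]],[15,[-14.3,37.3,0],[0,0,-2.1]]]'

```text
clock: 21.28
eef_pos: [494.5, -146.0, 229.6]
tcp_rot: [-3.14, 0.002, 0.297]
contact_force: [0.3, -0.1, -2.7]
opening: 0.235
```

Request:
servo_tool --rows '[[15,[-15.7,36.8,0],[0,0,-2.1]],[15,[-17,36,0],[0,0,-2.1]],[15,[-18,35.6,0],[0,0,-2.1]],[15,[-19.6,35,0],[0,0,-2.1]],[15,[-20.9,34,0],[0,0,-2.1]],[15,[0,0,0],[0,0,0]],[15,[0,0,0],[0,0,0]]]'

```text
clock: 22.15
eef_pos: [474.0, -342.8, 229.5]
tcp_rot: [-3.139, 0.001, 0.478]
contact_force: [-0.2, 0.3, -3.3]
opening: 0.236
```

```bash
python3 plan.py 473.5 -344.2 88 0.477 4
```

```text
from [ 474.  -342.8  229.5] 0.4778 rot [-3.139e+00  9.000e-04  4.778e-01]
[-0.3, 0.3, 35.4] [0, 0, 0.01]
[-0.3, 0.3, 35.4] [0, 0, 0.01]
[-0.3, 0.3, 35.4] [0, 0, 0.01]
[-0.3, 0.3, 35.4] [0, 0, 0.01]
```

Request:
servo_tool --rows '[[15,[-0.3,0.3,35],[0,0,0]],[15,[-0.3,0.3,35],[0,0,0]],[15,[-0.3,0.3,35],[0,0,0]],[15,[-0.3,0.3,34],[0,0,0]],[15,[0,0,15],[0,0,0]],[15,[0,0,0],[0,0,0]],[15,[0,0,0],[0,0,0]],[15,[0,0,0],[0,0,0]]]'

```text
clock: 23.15
eef_pos: [475.1, -345.8, 77.8]
tcp_rot: [3.14, -0.001, 0.479]
contact_force: [0.3, -0.2, -2.5]
opening: 0.237
```

Run:
```python
from h import *
s=sense();print(s["eef_pos"],s["tcp_rot"],s["contact_force"],s["wrist_torque"])
a=grab_frame("wrist");b=grab_frame("side")
p=np.hstack([a,cv2.resize(b[260:400,215:365],(450,420),interpolation=cv2.INTER_CUBIC)]);cv2.imwrite("pics/w6.png",cv2.resize(p,(799,332)))
```

```text
[ 475.09949108 -345.77708468   77.84388203] [ 3.13960319e+00 -9.77689388e-04  4.78884213e-01] [ 0.33969808 -0.18297247 -2.46611881] [-0.0618624   0.07343632 -0.01716767]
```

View pics/w6.png

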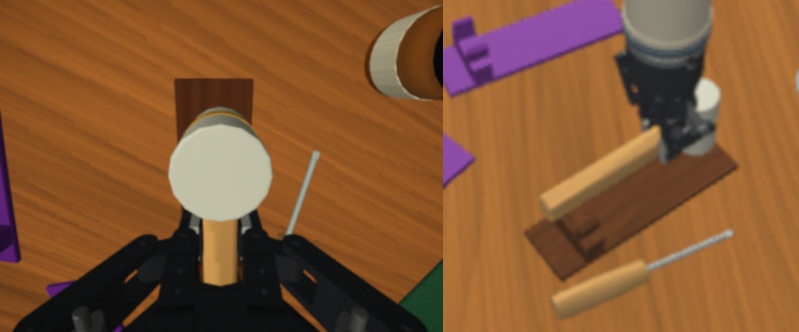

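The head sits in the grip as before, at (278,216), and the plate alignment matches the picture at lift-off. The side view shows the handle above the saddle. I lower it.

Request:
servo_tool --rows '[[15,[0,0,20],[0,0,0]],[15,[0,0,12],[0,0,0]],[15,[0,0,8],[0,0,0]],[15,[0,0,4],[0,0,0]],[15,[0,0,0],[0,0,0]],[15,[0,0,0],[0,0,0]]]'

```text
clock: 24.0
eef_pos: [473.9, -344.8, 32.4]
tcp_rot: [-3.14, 0.0, 0.478]
contact_force: [-2.3, 3.3, -3.6]
opening: 0.239
```

Request:
servo_tool --rows '[[15,[0,0,2],[0,0,0]],[15,[0,0,0],[0,0,0]],[15,[0,0,0],[0,0,0]]]'

```text
clock: 24.38
eef_pos: [474.0, -344.9, 30.7]
tcp_rot: [-3.141, 0.0, 0.478]
contact_force: [-3.2, 4.9, 0.9]
opening: 0.234
```

Request:
servo_tool --rows '[[15,[0,-1,0],[0,0,0]],[15,[0,0,1],[0,0,0]],[15,[0,0,0],[0,0,0]]]'

```text
clock: 24.75
eef_pos: [473.9, -344.3, 29.6]
tcp_rot: [-3.142, -0.0, 0.479]
contact_force: [-3.2, 2.9, 2.1]
opening: 0.235
```

Request:
servo_tool --rows '[[15,[0,-0.5,0.4],[0,0,0]],[15,[0,0,0],[0,0,0]],[28,[0,0,0],[0,0,0]],[36,[0,0,0],[0,0,0]],[48,[0,0,0],[0,0,0]],[50,[0,0,0],[0,0,0]],[50,[0,0,0],[0,0,0]]]'

```text
clock: 25.62
eef_pos: [473.7, -344.0, 29.1]
tcp_rot: [3.141, -0.0, 0.479]
contact_force: [-0.1, -0.2, -0.3]
opening: 0.59
```

Request:
servo_tool --rows '[[50,[0,0,-15],[0,0,0]],[50,[0,0,-30],[0,0,0]],[50,[0,0,-30],[0,0,0]],[50,[0,0,-40],[0,0,0]],[50,[-30,0,-40],[0,0,0]],[50,[0,0,0],[0,0,0]]]'

```text
clock: 26.38
eef_pos: [447.5, -359.6, 188.3]
tcp_rot: [3.136, -0.002, 0.478]
contact_force: [-0.4, 0.0, 0.5]
opening: 0.586
```

Run:
```python
from h import *
s=sense();print(s["eef_pos"],s["tcp_rot"],s["contact_force"],s["opening"])
a=grab_frame("wrist");b=grab_frame("side")
p=np.hstack([a,cv2.resize(b[260:400,215:365],(450,420),interpolation=cv2.INTER_CUBIC)]);cv2.imwrite("pics/w7.png",cv2.resize(p,(799,332)))
find("wrist",["mallet","rest"])
t=grab_frame("top");find("top",["mallet","red_top","blue_top","yellow_top","strip","file"])
```

```text
[ 447.49902459 -359.62332939  188.33424592] [ 3.13562863e+00 -2.22180148e-03  4.77663388e-01] [-0.42665039  0.03159879  0.49893666] 0.5860008493335048
wrist mallet [(0.93, [477.0, -343.0, 51.0])]
wrist rest [(0.96, [371.0, -111.0, 3.0]), (0.69, [453.0, -346.0, 5.0]), (0.62, [234.0, -281.0, 2.0])]
top mallet [(0.74, [473.0, -338.0, 60.0]), (0.28, [632.0, -427.0, 74.0])]
top red_top [(0.64, [706.0, -278.0, 25.0])]
top blue_top [(0.72, [578.0, 177.0, 147.0])]
top yellow_top [(0.63, [573.0, 92.0, 152.0]), (0.58, [439.0, -433.0, 16.0])]
top strip [(0.82, [573.0, 76.0, 38.0])]
top file [(0.38, [575.0, 75.0, 37.0]), (0.18, [578.0, 176.0, 145.0])]
```

View pics/w7.png

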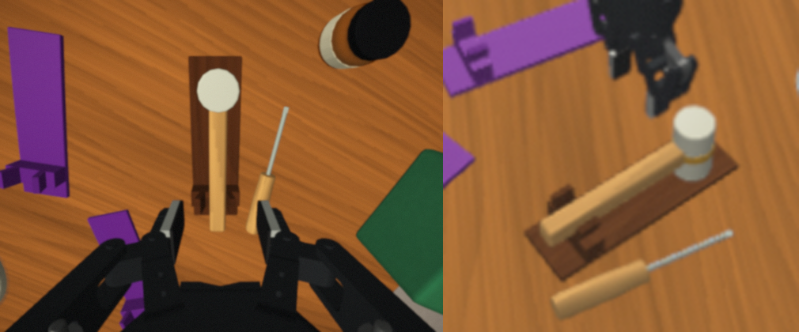

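The mallet lies in its rest: head on the plate, handle seated in the saddle. The gripper is clear. I hand in.

```bash
python3 -c "
from rig import *
print(sign_off(), sense()['clock'])"
```

```text
the job is handed in; nothing more can be done
the job is handed in; nothing more can be done
```

I stamped the strip with the red and then the blue punch, laid the mallet back in its rest, and handed the job in at about 26 s. No verdict was reported.

- **Blows:** each punch was struck with a commanded speed of about 0.08 m/s. I did not measure the speed at impact.
- **Red punch:** it met the strip after about 7 mm of travel. I held it at an estimated 12 N on the strip for over 0.6 s, after a brief peak of about 23 N while feeling for the contact.
- **Blue punch:** it met the strip after about 15 mm. I held it at an estimated 11–12 N for about 0.75 s.
- **Force estimates:** both come from the wrist reading minus the mallet's weight and the spring, with about 1 N of noise.
- **Mallet:** the last wrist and side views show the head on the plate and the handle in the saddle. The handle brushed a saddle cheek with about 6 N on the way down. I shifted it sideways by about 1.5 mm before letting go. The gripper was lifted clear.
- **Last checks:** the top camera found the blue and yellow punches at full height (147 and 152 mm) and the strip where it was at the start. It failed on two things:
  - **Red punch:** the final detection was false, at a spot away from the jig. I last saw red up in the side view before striking blue.
  - **File:** the top-camera detection was wrong as well, but the wrist and side views show the file lying beside the rest as before.

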